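# Take the pile of soybean bricks apart onto their drying trays

## Robot

A 6-joint arm with a two-finger parallel gripper is mounted at the origin on the work surface. World frame = base frame: x ahead of the robot, y to its left, z up, the work surface at z = 0. Lengths are in m, angles in rad, forces in N, time in s.
With the tool pointing down it reaches from about 0.35 to 0.725 m from the base axis. Payload 6 kg.
Tool frame: the origin (TCP) lies on the front face of the gripper's body, between the roots of the fingers; the fingertips stand 73 mm ahead of it and the grasp point (between the pads) lies 54 mm ahead of it; y points along the fingers, x is the direction in which the jaws open and shut, and the axes are right-handed (so a half turn about y gives the same grasp; the last joint's range is limited). The gripper opens to 85 mm and grips with 20 to 120 N. Pads are 22 mm wide; open, the fingers measure 114 mm over their backs; the gripper's body (76 mm by 85 mm) begins 54 mm behind the grasp point. The pads swing forward as they close: fully open they stand 13 mm farther back than shut.
Start: joints at [1.655, 0.04, 0.085, 0, -1.615, -0.334], TCP at [0.148, 0.581, 0.304] pointing down, gripper open.
Joint ranges: [-2.56, 2.56], [-1.29, 2.01], [-1.08, 1.49], [-3.29, 1.98], [-2.81, -0.18], [-2.99, 2.99]. Speed limits (rad/s): [2.57, 2.57, 3.01, 3.14, 3.14, 3.14].

## Interface

Orientations are given as [roll, pitch, yaw] about the fixed x, y, z axes, in that order (R = Rz(yaw) Ry(pitch) Rx(roll)).
In Python, from workcell import manip gives the robot as it stands.
- The arm moves only by the tool carry_out, never from a script. Its argument "deltas" is a list that holds one entry, the list of rows, each a list of 7 numbers: the gripper's target within -1 to 1 (shut at 1, half-way at 0, fully open at -1), then the shift along the world's x, y, z in cm, then the turn, a rotation vector about the world's x, y, z in rad. A call has 1 to 8 rows; each row shifts and turns the pose as measured when the row begins; what a row does not reach is not made up. A row lasts 1/12 s, in which the tool goes at most 41.7 mm and 7.16 degrees, less where a joint would pass 70% of its speed; a pose out of reach is approached as far as the arm can. A call with a gripper value outside its range is refused whole. The fingers move at their own pace and stop on an object; the grip force is fixed at half the most. Time passes only in rows, so rows that do not move let the fingers close. It gives the time, the measured TCP pose, the force and the opening at its end, in the units of the state.
- manip.sense(): the state, without advancing time (a new reading comes with each control period).
- manip.camera(name): name is "scene" or "top" or "wrist"; returns a dict with "img" (384x512x3 uint8, blue, green, red), "depth" (384x512 float32, m along the optical axis (not along the pixel's ray), 0 where there is no reading), "vfov" (degrees; the focal length in pixels is half the picture's height over the tangent of half this angle, whatever the lens; pixels are square), "cx", "cy" (the principal point, pixels), "k1" (the pictures are not rectified: a ray, as slopes to the right and down, at radius r is drawn at 1 + k1 r^2 times it, then the intrinsics apply), "extrinsics" (4x4, takes a point from world to camera coordinates). Camera axes: x right, y down, z forward; pixel columns grow to the right and rows downward; lengths in m; the calibration is good to about 2 mm. A picture is of the moment at which its call begins.
- manip.finish_job(): hands the job in, once; it reports no verdict.
Trained networks look in a picture, given as the dict that the camera call returned (one of the last four; its "shot" number tells which), for a name from the list of things; names that differ only in an ending like _2 or _b are one class to them, and where a whole thing is asked for, a point or a joint stands for the part that bears it (a point fixed in the world has none). Each returns a list of dicts, best first, with "p" (0 to 1); they miss things now and then, are a little off and sometimes report something else, mostly with a low value. They report only what shows in the picture. A call takes as long as a camera call. They do not tell look-alikes from the thing itself.
- manip.outline_of(label, picture): "mask" (384x512 bool, what is visible of it) and "extent" ([left, top, width, height] in pixels, round what is visible of it).
- manip.place_of(label, picture): "position" ([column, row] in pixels: a listed point, or the origin of a listed thing).
The state is a dict: "time": time; "q": joint angles; "joint_velocities": joint speeds; "tau": joint torques, N m; "position": TCP position; "orientation": TCP orientation; "contact_force": force on the tool from outside, world axes, zero at the start; "ft_torque": the same for the moment, N m; "opening": finger opening in m.
Only numpy, scipy, OpenCV 4.12 (cv2) and the standard library are available. Lean on these libraries where they do the work, as an engineer would, in place of code of your own. Each camera call takes 0.05 s, during which the arm holds its last target. There are 200 camera calls.

## Task

Take the crossed pile of four banded soybean bricks apart, and lay each brick in the drying tray whose rim has the colour of its band: flat on the tray's bed, the same way up as it lies now, lengthwise and wholly inside the rim. The bricks are brittle, so lower them down and let none of them drop; leave the amber jar and the white bowl where they stand.

Things in the scene. Friction and masses are not known exactly. Their poses are not given: they have to be found in the camera images.
- blue_brick_mid (a point): Centre (half-way up) of the loose hard soybean brick with the blue band: tan, bean-studded block 140 (x) x 44 (y) x 50 (z, up) mm, 0.2 to 0.4 kg, the flat coloured band 24 mm wide around its middle. Axes: x along its length, y across, z up. It starts in the lower layer of the crossed pile. The two lower bricks lie side by side on a wooden pallet 20 mm high and 150 mm square (fixed), 88 mm between their centre lines, so with a 44 mm gap.
- red_brick_mid (a point): Centre (half-way up) of the loose hard soybean brick with the red band: tan, bean-studded block 140 (x) x 44 (y) x 50 (z, up) mm, 0.2 to 0.4 kg, the flat coloured band 24 mm wide around its middle. Axes: x along its length, y across, z up. It starts in the lower layer of the crossed pile. The two lower bricks lie side by side on a wooden pallet 20 mm high and 150 mm square (fixed), 88 mm between their centre lines, so with a 44 mm gap.
- yellow_brick_mid (a point): Centre (half-way up) of the loose hard soybean brick with the yellow band: tan, bean-studded block 140 (x) x 44 (y) x 50 (z, up) mm, 0.2 to 0.4 kg, the flat coloured band 24 mm wide around its middle. Axes: x along its length, y across, z up. It starts in the upper layer of the crossed pile. The two upper bricks lie across the lower two at right angles, 88 mm between their centre lines, so with a 44 mm gap, their centres 50 mm higher than those of the lower ones.
- green_brick_mid (a point): Centre (half-way up) of the loose hard soybean brick with the green band: tan, bean-studded block 140 (x) x 44 (y) x 50 (z, up) mm, 0.2 to 0.4 kg, the flat coloured band 24 mm wide around its middle. Axes: x along its length, y across, z up. It starts in the upper layer of the crossed pile. The two upper bricks lie across the lower two at right angles, 88 mm between their centre lines, so with a 44 mm gap, their centres 50 mm higher than those of the lower ones.
- blue_tray: Shallow drying tray with a blue rim, fixed to the table: 176 (x, long) x 80 (y) mm outside, 160 x 64 mm inside the rim. Origin at the centre of its underside, on the table; z up. The flat metal bed is 8 mm above the origin and the 8 mm wide rim rises to 12 mm. The centre of a brick lying in it is 33 mm above the origin.
- red_tray: Shallow drying tray with a red rim, fixed to the table: 176 (x, long) x 80 (y) mm outside, 160 x 64 mm inside the rim. Origin at the centre of its underside, on the table; z up. The flat metal bed is 8 mm above the origin and the 8 mm wide rim rises to 12 mm. The centre of a brick lying in it is 33 mm above the origin.
- yellow_tray: Shallow drying tray with a yellow rim, fixed to the table: 176 (x, long) x 80 (y) mm outside, 160 x 64 mm inside the rim. Origin at the centre of its underside, on the table; z up. The flat metal bed is 8 mm above the origin and the 8 mm wide rim rises to 12 mm. The centre of a brick lying in it is 33 mm above the origin.
- green_tray: Shallow drying tray with a green rim, fixed to the table: 176 (x, long) x 80 (y) mm outside, 160 x 64 mm inside the rim. Origin at the centre of its underside, on the table; z up. The flat metal bed is 8 mm above the origin and the 8 mm wide rim rises to 12 mm. The centre of a brick lying in it is 33 mm above the origin.
- amber_jar_mid (a point): Centre of a loose closed amber glass jar with white cap, 60 mm across, 90 mm tall, standing beyond the pile: a bystander, to be left alone.
- white_bowl_mid (a point): Centre of a loose white ceramic bowl, 90 mm across, 45 mm tall, standing beyond the pile: a bystander, to be left alone.
There are look-alikes about, which are no part of the job. Leave any purple look-alike of the part that bears yellow_brick_mid alone. Leave any purple look-alike of the part that bears blue_brick_mid alone.

How it is judged:
At the end, for the whole second after the job is handed in: Each brick lies at rest in the tray of its own colour: its centre within 15 mm of the tray's centre seen from above and 28 to 37 mm above the tray's origin, its length within 0.2 rad of the tray's length, its upper side up within 0.1 rad (horizontal distance between blue_brick_mid and blue_tray below 0.015 m and z of blue_brick_mid in the frame of blue_tray between 0.028 and 0.037 m and angle between the x axis of blue_brick_mid and the x axis of blue_tray, either way round below 0.2 rad and angle between each of blue_brick_mid, red_brick_mid, yellow_brick_mid, green_brick_mid's own z axis and vertical below 0.1 rad and linear speed of each of blue_brick, red_brick, yellow_brick, green_brick below 0.02 m/s and horizontal distance between red_brick_mid and red_tray below 0.015 m and z of red_brick_mid in the frame of red_tray between 0.028 and 0.037 m and angle between the x axis of red_brick_mid and the x axis of red_tray, either way round below 0.2 rad and horizontal distance between yellow_brick_mid and yellow_tray below 0.015 m and z of yellow_brick_mid in the frame of yellow_tray between 0.028 and 0.037 m and angle between the x axis of yellow_brick_mid and the x axis of yellow_tray, either way round below 0.2 rad and horizontal distance between green_brick_mid and green_tray below 0.015 m and z of green_brick_mid in the frame of green_tray between 0.028 and 0.037 m and angle between the x axis of green_brick_mid and the x axis of green_tray, either way round below 0.2 rad); the robot touches nothing.
It fails at once if a brick drops freely by more than about 25 mm ((contact force between blue_brick and anything else below 0.02 N and linear speed of blue_brick above 0.7 m/s) or (contact force between red_brick and anything else below 0.02 N and linear speed of red_brick above 0.7 m/s) or (contact force between yellow_brick and anything else below 0.02 N and linear speed of yellow_brick above 0.7 m/s) or (contact force between green_brick and anything else below 0.02 N and linear speed of green_brick above 0.7 m/s)).
It fails at once if the amber jar is shifted by more than 20 mm or tipped over (distance of amber_jar_mid from where it was at the start of the episode above 0.02 m or angle between amber_jar_mid's own z axis and vertical above 0.5 rad).
It fails at once if the white bowl is shifted by more than 20 mm or tipped over (distance of white_bowl_mid from where it was at the start of the episode above 0.02 m or angle between white_bowl_mid's own z axis and vertical above 0.5 rad).
It also fails if it takes over 114 s, if anything falls off the work surface, if the arm or the gripper's body presses on something with over 40 N, if the wrist force passes 120 N, or if a joint passes its speed limit or range.

## Working session

There is one attempt and no reset: what is moved stays moved. The work goes in short steps, Python scripts to look and compute and a tool call to move; the robot and the scene stay as the last step left them, time stands still between calls to the robot, and variables do not carry over. Pictures are saved under pics/ and viewed, about 12 in all and at most 16, crops included, and the job is handed in when it is done.

Besides the shell and the picture viewer there is one more tool, called after ">>>" as name(argument=value, ...), one argument or row to a line, values as JSON. carry_out: Moves the arm, as the interface text tells. Its arguments: {"type":"object","properties":{"deltas":{"type":"array","items":{"type":"array","items":{"type":"array","items":{"type":"number"}}}}},"required":["deltas"]}

```bash
mkdir -p pics
cat > h.py <<'E'
import numpy as np, cv2
from workcell import manip
def K(c):
    f=c["img"].shape[0]/2/np.tan(np.radians(c["vfov"])/2); return np.array([[f,0,c["cx"]],[0,f,c["cy"]],[0,0,1]])
def world(c,uv,d=None,z=None):
    """pixels (N,2) -> world, by depth d or by plane height z"""
    uv=np.asarray(uv,float).reshape(-1,1,2)
    p=cv2.undistortPoints(uv,K(c),np.array([c["k1"],0,0,0,0.]) )[:,0] if False else None
    k=K(c); dn=(uv[:,0]-k[:2,2])/k[0,0]; p=dn.copy()
    for _ in range(30): p=dn/(1+c["k1"]*(p**2).sum(1,keepdims=True))
    E=np.asarray(c["extrinsics"]); R,t=E[:3,:3],E[:3,3]
    r=np.c_[p,np.ones(len(p))]@R; o=-R.T@t
    if d is None: d=(z-o[2])/r[:,2]
    return o+r*np.asarray(d).reshape(-1,1)
def cloud(c,mask):
    v,u=np.nonzero(mask&(c["depth"]>0)); return world(c,np.c_[u,v],c["depth"][v,u])
E
cat > a.py <<'E'
from h import *
print({k:np.round(v,3).tolist() if not isinstance(v,str) else v for k,v in manip.sense().items()})
ims=[]
for n in("top","scene"):
    c=manip.camera(n); ims.append(c["img"]); cv2.imwrite(f"pics/{n}0.png",c["img"])
    print(n,c["vfov"],c["k1"],np.round(c["extrinsics"],3).tolist())
    for l in [a+s for a in("blue","red","yellow","green") for s in("_brick_mid","_tray")]+["amber_jar_mid","white_bowl_mid"]:
        for o in manip.outline_of(l,c)[:3]:
            if o["p"]<.3: continue
            P=cloud(c,o["mask"]); 
            if len(P)<20: continue
            zt=np.percentile(P[:,2],90); T=P[abs(P[:,2]-zt)<.008]
            (x,y),(w,h),a=cv2.minAreaRect((T[:,:2]*1000).astype(np.float32))
            if w<h:a+=90
            print(l,round(o["p"],2),o["extent"],"n",len(T),"ztop %.3f"%zt,"rect",round(x),round(y),round(w),round(h),round(a,1))
E
python3 a.py
```

```text
{'time': 0.0, 'q': [1.655, 0.041, 0.084, -0.0, -1.615, -0.334], 'joint_velocities': [0.001, 0.0, -0.0, 0.0, 0.002, 0.0], 'tau': [0.001, -36.819, 34.741, 6.932, -0.005, 0.0], 'position': [0.148, 0.581, 0.303], 'orientation': [-1.571, -0.002, -1.821], 'contact_force': [0.418, 1.065, 0.519], 'ft_torque': [-0.015, -0.028, 0.023], 'opening': 0.085}
top 45.73330678559487 -0.14528521740680647 [[0.012, -1.0, 0.001, -0.012], [-0.98, -0.012, -0.199, 0.496], [0.199, 0.001, -0.98, 1.517], [0.0, 0.0, 0.0, 1.0]]
blue_brick_mid 0.76 [252.5, 182.3, 14.9, 25.6] n 126 ztop 0.074 rect 504 -32 94 45 0.3
blue_tray 0.8 [313.4, 153.0, 52.4, 24.0] n 802 ztop 0.015 rect 623 -315 177 82 88.7
red_brick_mid 0.57 [227.8, 179.0, 13.1, 30.4] n 134 ztop 0.074 rect 507 59 43 95 175.9
red_brick_mid 0.3 [223.7, 190.6, 44.5, 17.2] n 499 ztop 0.123 rect 485 14 138 45 87.4
red_tray 0.95 [151.4, 191.8, 47.9, 32.7] n 831 ztop 0.014 rect 463 258 180 81 82.0
yellow_brick_mid 0.78 [146.2, 267.8, 15.3, 40.2] n 468 ztop 0.053 rect 182 322 45 138 170.9
yellow_brick_mid 0.74 [220.4, 187.1, 43.2, 20.5] n 498 ztop 0.123 rect 485 15
[... 1238 characters left out ...]
id 0.89 [285.6, 66.9, 26.2, 41.4] n 426 ztop 0.052 rect 181 322 46 141 171.9
yellow_brick_mid 0.73 [234.3, 196.5, 39.0, 44.5] n 219 ztop 0.072 rect 549 -34 46 95 176.3
yellow_tray 0.81 [108.1, 211.6, 71.3, 60.1] n 1906 ztop 0.012 rect 464 -318 84 175 104.7
green_brick_mid 0.98 [245.0, 189.6, 62.3, 47.8] n 940 ztop 0.122 rect 572 10 138 45 87.3
green_tray 0.81 [336.4, 166.5, 65.1, 51.8] n 1519 ztop 0.012 rect 593 309 82 180 95.8
amber_jar_mid 0.85 [232.5, 310.1, 25.7, 28.9] n 454 ztop 0.092 rect 774 -169 50 50 110.6
white_bowl_mid 0.62 [342.3, 242.8, 35.9, 31.0] n 266 ztop 0.044 rect 760 156 88 87 62.2
white_bowl_mid 0.56 [105.8, 211.6, 73.1, 60.7] n 1920 ztop 0.012 rect 464 -318 84 176 104.7
```

```bash
ls
```

```text
a.py
h.py
pics
```

View pics/top0.png

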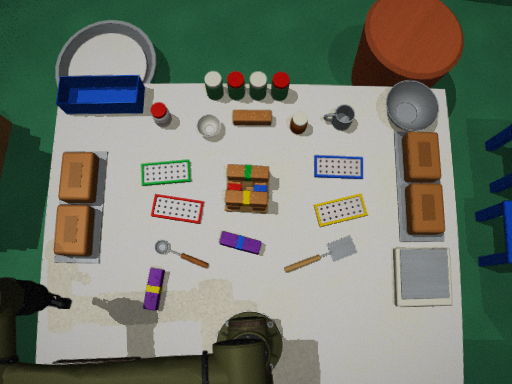

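View pics/scene0.png

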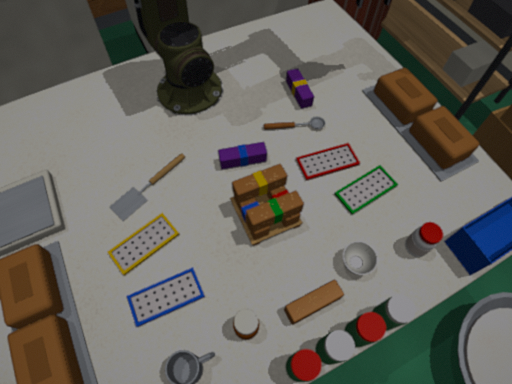

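The top view shows the pile at about (247,188), with yellow at (246,197) and green at (248,171). The trays are green (166,173), red (177,209), blue (339,167) and yellow (340,210). The purple look-alikes at (240,242) and (153,288) are outside the job. In the scene view the pile is upright at (268,203). The measured heights and sizes match the ones given, so I'm moving to the yellow brick.

>>> carry_out(
  deltas=[
    [[-1,2,-3.3,0,0,0,-0.08],[-1,2,-3.3,0,0,0,-0.08],[-1,2,-3.3,0,0,0,-0.08],[-1,2,-3.3,0,0,0,-0.08],[-1,2,-3.3,0,0,0,-0.08],[-1,2,-3.3,0,0,0,-0.08],[-1,2,-3.3,0,0,0,-0.08],[-1,2,-3.3,0,0,0,-0.08]],
  ],
)

```text
time: 1.77
position: [0.3086, 0.3104, 0.2986]
orientation: [-1.569, -0.006, -2.479]
contact_force: [1.7, 0.4, 0.8]
opening: 0.0857
```

>>> carry_out(
  deltas=[
    [[-1,2,-3.3,0,0,0,-0.08],[-1,2,-3.3,0,0,0,-0.08],[-1,2,-3.3,0,0,0,-0.08],[-1,2,-3.3,0,0,0,-0.08],[-1,2,-3.3,0,0,0,-0.08],[-1,2,-3.3,0,0,0,-0.08],[-1,0,0,0,0,0,0],[-1,0,0,0,0,0,0]],
  ],
)

```text
time: 2.43
position: [0.4334, 0.0938, 0.3018]
orientation: [-1.573, 0.003, -2.995]
contact_force: [-0.4, 0.0, -0.2]
opening: 0.0855
```

>>> carry_out(
  deltas=[
    [[-1,1.7,-2.7,-2,0,0,-0.065],[-1,1.7,-2.7,-2,0,0,-0.065],[-1,1.7,-2.6,-2,0,0,-0.065],[-1,0,0,-2,0,0,0],[-1,0,0,0,0,0,0],[-1,0,0,0,0,0,0]],
  ],
)

```text
time: 2.93
position: [0.4857, 0.0133, 0.2212]
orientation: [-1.575, 0.008, 3.091]
contact_force: [0.1, -0.4, 1.0]
opening: 0.0856
```

```bash
cat > b.py <<'E'
import sys; from h import *
c=manip.camera("wrist"); cv2.imwrite(f"pics/{sys.argv[1]}.png",c["img"])
s=manip.sense(); print(s["time"],np.round(s["position"],4),np.round(s["orientation"],3),s["opening"])
for l in sys.argv[2:]:
    for o in manip.outline_of(l,c)[:2]:
        P=cloud(c,o["mask"])
        if o["p"]<.3 or len(P)<50: continue
        zt=np.percentile(P[:,2],90); T=P[abs(P[:,2]-zt)<.006]
        (x,y),(w,h),a=cv2.minAreaRect((T[:,:2]*1000).astype(np.float32))
        print(l,round(o["p"],2),"ztop %.3f"%zt,np.round([x,y,w,h,a+90*(w<h)],1))
E
python3 b.py w0 yellow_brick_mid green_brick_mid blue_brick_mid red_brick_mid
```

```text
2.9833 [0.4855 0.0138 0.221 ] [-1.576  0.007  3.092] 0.0852226250087147
yellow_brick_mid 0.89 ztop 0.121 [486.2  15.3 138.8  45.5  88.1]
green_brick_mid 0.76 ztop 0.121 [573.7  11.  138.2  45.4  87.3]
blue_brick_mid 0.66 ztop 0.072 [532.2 -30.1  45.6  40.   87.8]
red_brick_mid 0.81 ztop 0.072 [535.6  50.8  58.7  39.7  87.8]
red_brick_mid 0.31 ztop 0.121 [486.2  15.3 138.8  45.5  88.1]
```

View pics/w0.png

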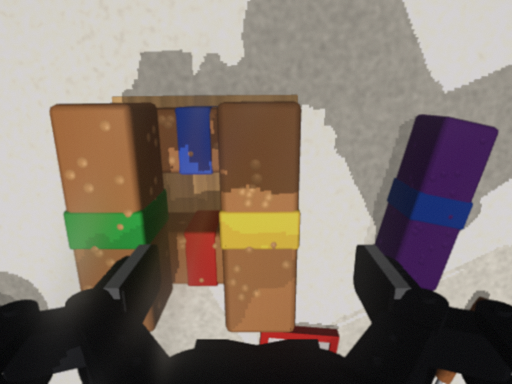

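The yellow band sits centred between the jaws at (260,229), and the wrist and top measurements agree to about 1 mm. I'm lowering and gripping.

>>> carry_out(
  deltas=[
    [[-1,0,0.1,-2.5,0,0,0],[-1,0,0,-2.5,0,0,0],[-1,0,0,-1.8,0,0,0],[-1,0,0,0,0,0,0],[1,0,0,0,0,0,0],[1,0,0,0,0,0,0],[1,0,0,0,0,0,0],[1,0,0,0,0,0,0]],
  ],
)

```text
time: 3.85
position: [0.4886, 0.0194, 0.1647]
orientation: [-1.582, 0.027, 3.1]
contact_force: [2.2, -0.3, -3.6]
opening: 0.0434
```

>>> carry_out(
  deltas=[
    [[1,0,0,0,0,0,0],[1,0,0,0,0,0,0],[1,0,0,0,0,0,0],[1,0,0,0,0,0,0]],
  ],
)

```text
time: 4.18
position: [0.4886, 0.0199, 0.165]
orientation: [-1.584, 0.027, 3.1]
contact_force: [0.6, -0.2, -3.5]
opening: 0.0433
```

```bash
python3 b.py w1 yellow_brick_mid green_brick_mid
```

```text
4.2333 [0.4886 0.0199 0.1648] [-1.584  0.027  3.1  ] 0.042863562803455435
yellow_brick_mid 0.71 ztop 0.122 [489.9  -1.4 104.9  45.9  86.3]
green_brick_mid 0.8 ztop 0.121 [573.4   8.9 134.3  46.   86.4]
```

View pics/w1.png

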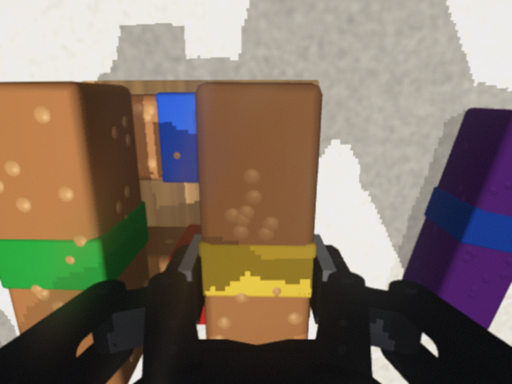

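The jaws straddle the yellow band at (260,270), but the tool ended 12 mm high and 5 mm off in y. I'll reopen, correct that and grip again.

>>> carry_out(
  deltas=[
    [[-1,0,0,0,0,0,0],[-1,0,0,0,0,0,0],[-1,0,0,0,0,0,0],[-1,0,0,0,0,0,0]],
  ],
)

```text
time: 4.67
position: [0.4899, 0.0197, 0.1673]
orientation: [-1.584, 0.031, 3.1]
contact_force: [0.6, 0.1, -0.2]
opening: 0.0852
```

```bash
python3 b.py w2 yellow_brick_mid
python3 - <<'E'
from h import *
s=manip.sense(); print(np.round(s["q"],4), s["contact_force"])
E
```

```text
4.7167 [0.49   0.0198 0.1674] [-1.584  0.032  3.1  ] 0.08524241482345644
yellow_brick_mid 0.98 ztop 0.121 [4.904e+02 1.000e-01 1.077e+02 4.580e+01 8.750e+01]
[ 0.4548 -0.2602 -0.4421  0.0035 -1.3553 -0.4964] [ 0.13137688 -0.80546977 -0.02372959]
```

>>> carry_out(
  deltas=[
    [[-1,0,-0.4,-0.7,-0.013,0.032,0],[-1,0,0,-0.7,0,0,0]],
  ],
)

```text
time: 4.93
position: [0.4907, 0.0159, 0.1551]
orientation: [-1.57, 0.003, 3.101]
contact_force: [-0.4, -0.1, 0.3]
opening: 0.085
```

>>> carry_out(
  deltas=[
    [[-1,0,0,0,0,0,0]],
  ],
)

```text
time: 5.02
position: [0.4903, 0.0159, 0.1537]
orientation: [-1.57, 0.002, 3.101]
contact_force: [-0.8, -0.5, -0.1]
opening: 0.0858
```

>>> carry_out(
  deltas=[
    [[-1,0,0,0,0,0,0]],
  ],
)

```text
time: 5.1
position: [0.4903, 0.0158, 0.1535]
orientation: [-1.57, 0.002, 3.101]
contact_force: [-0.1, -0.1, -0.0]
opening: 0.0851
```

>>> carry_out(
  deltas=[
    [[1,0,0,0,0,0,0],[1,0,0,0,0,0,0]],
  ],
)

```text
time: 5.27
position: [0.4903, 0.0159, 0.1536]
orientation: [-1.57, 0.003, 3.101]
contact_force: [-0.3, -0.1, -0.7]
opening: 0.0641
```

>>> carry_out(
  deltas=[
    [[1,0,0,0,0,0,0],[1,0,0,0,0,0,0],[1,0,0,0,0,0,0],[1,0,0,0,0,0,0]],
  ],
)

```text
time: 5.6
position: [0.4901, 0.0161, 0.1542]
orientation: [-1.571, 0.004, 3.101]
contact_force: [-0.3, -0.3, 0.2]
opening: 0.0437
```

>>> carry_out(
  deltas=[
    [[1,0,0,1,0,0,0],[1,0,0,2,0,0,0],[1,0,0,2,0,0,0],[1,0,0,2,0,0,0],[1,0,0,1,0,0,0],[1,0,0,0,0,0,0]],
  ],
)

```text
time: 6.1
position: [0.4872, 0.0157, 0.2348]
orientation: [-1.57, -0.006, 3.1]
contact_force: [0.5, 0.5, -4.1]
opening: 0.0435
```

>>> carry_out(
  deltas=[
    [[1,-0.2,-2,0,0,0,0.03],[1,-0.2,-3,0,0,0,0.03],[1,-0.2,-3,0,0,0,0.03],[1,-0.3,-3,0,0,0,0.03],[1,-0.3,-3,0,0,0,0.03],[1,-0.3,-3,0,0,0,0.03],[1,-0.3,-3,0,0,0,0.03],[1,-0.2,-3,0,0,0,0.03]],
  ],
)

```text
time: 6.77
position: [0.4637, -0.2169, 0.2264]
orientation: [-1.578, -0.013, -2.922]
contact_force: [1.6, 0.4, -2.9]
opening: 0.0431
```

>>> carry_out(
  deltas=[
    [[1,-0.2,-3,0,0,0,0.02],[1,-0.2,-3,0,0,0,0.02],[1,-0.2,-2,0,0,0,0.01],[1,0,-1,0,0,0,0],[1,0,0,0,0,0,0]],
  ],
)

```text
time: 7.18
position: [0.4535, -0.3152, 0.2184]
orientation: [-1.585, -0.021, -2.874]
contact_force: [0.4, 0.7, -3.7]
opening: 0.0437
```

```bash
cat > g.py <<'E'
import sys; from h import *
from scipy.spatial.transform import Rotation as Ro
x,y,z,deg=map(float,sys.argv[1:5]); s=manip.sense()
R=Ro.from_euler("xyz",s["orientation"]); T=Ro.from_euler("xyz",[-np.pi/2,0,np.radians(deg)])
print("pos",np.round(s["position"],4),"d cm",np.round((np.array([x,y,z])-s["position"])*100,2),"rot",np.round((T*R.inv()).as_rotvec(),3),"open",round(s["opening"],4))
E
python3 b.py w3 yellow_brick_mid yellow_tray; python3 g.py .4645 -.318 .14 194.3
```

```text
7.2333 [ 0.4535 -0.3143  0.2181] [-1.585 -0.022 -2.874] 0.043536244084093643
yellow_brick_mid 0.65 ztop 0.185 [ 460.3 -337.9   44.9   91.3  105.3]
yellow_tray 0.56 ztop 0.013 [ 485.5 -389.4   80.7   26.7   15.4]
pos [ 0.4542 -0.313   0.2191] d cm [ 1.03 -0.5  -7.91] rot [-0.008 -0.023 -0.021] open 0.0435
```

View pics/w3.png

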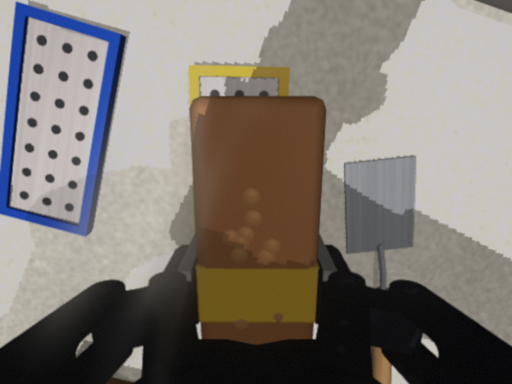

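The brick is held level and centred on the tool, and the far edge of the yellow tray shows at (240,70), as expected. I'm lowering it.

>>> carry_out(
  deltas=[
    [[1,0.5,-0.3,-1,-0.008,-0.023,-0.021],[1,0.5,-0.2,-2,0,0,0],[1,0,0,-2,0,0,0],[1,0,0,-2,0,0,0],[1,0,0,-1,0,0,0],[1,0,0,0,0,0,0]],
  ],
)

```text
time: 7.83
position: [0.4673, -0.3116, 0.1387]
orientation: [-1.568, 0.007, -2.885]
contact_force: [-0.3, 0.6, -4.8]
opening: 0.0436
```

```bash
python3 g.py .4645 -.318 .094 194.3
```

```text
pos [ 0.4673 -0.3116  0.1387] d cm [-0.28 -0.64 -4.47] rot [ 0.001  0.008 -0.007] open 0.0436
```

>>> carry_out(
  deltas=[
    [[1,-0.2,-0.4,-1,0,0.008,-0.007],[1,-0.1,-0.3,-1,0,0,0],[1,0,-0.1,-1,0,0,0],[1,0,0,-1,0,0,0],[1,0,0,-0.4,0,0,0],[1,0,0,0,0,0,0]],
  ],
)

```text
time: 8.33
position: [0.4657, -0.3196, 0.0938]
orientation: [-1.567, 0.002, -2.891]
contact_force: [-1.0, -0.7, -3.9]
opening: 0.0431
```

```bash
python3 g.py .4645 -.318 .092 194.3
```

```text
pos [ 0.4657 -0.3196  0.0938] d cm [-0.12  0.16 -0.18] rot [ 0.003  0.003 -0.001] open 0.0431
```

>>> carry_out(
  deltas=[
    [[1,-0.1,0.1,-0.1,0,0,0],[1,0,0,-0.1,0,0,0],[1,0,0,0,0,0,0]],
  ],
)

```text
time: 8.58
position: [0.4648, -0.3188, 0.0927]
orientation: [-1.567, 0.002, -2.891]
contact_force: [0.9, -0.4, -3.8]
opening: 0.0435
```

>>> carry_out(
  deltas=[
    [[1,0,0,-0.1,0,0,0],[1,0,0,0,0,0,0]],
  ],
)

```text
time: 8.75
position: [0.4653, -0.319, 0.0927]
orientation: [-1.565, 0.004, -2.891]
contact_force: [0.3, 0.1, -3.2]
opening: 0.0434
```

>>> carry_out(
  deltas=[
    [[1,0,0,-0.15,0,0,0],[-1,0,0,0,0,0,0],[-1,0,0,0,0,0,0],[-1,0,0,0,0,0,0],[-1,0,0,0,0,0,0],[-1,0,0,0,0,0,0]],
  ],
)

```text
time: 9.25
position: [0.4675, -0.3203, 0.0953]
orientation: [-1.559, 0.009, -2.89]
contact_force: [-0.3, -0.1, 0.5]
opening: 0.0855
```

>>> carry_out(
  deltas=[
    [[-1,0,0,2,0,0,0],[-1,0,0,3,0,0,0],[-1,0,0,3,0,0,0],[-1,0,0,3,0,0,0],[-1,0,0,2,0,0,0],[-1,0,0,0,0,0,0]],
  ],
)

```text
time: 9.75
position: [0.4651, -0.3198, 0.2291]
orientation: [-1.561, 0.005, -2.89]
contact_force: [0.2, 0.5, 0.4]
opening: 0.0852
```

```bash
cat > c.py <<'E'
import sys; from h import *
# check placed bricks from the top camera: offset (mm) and angle
TR=dict(yellow=(464.5,-318,104.3),green=(593.5,308,95.9),blue=(622,-315,88.5),red=(462,259,81.8))
c=manip.camera("top"); cv2.imwrite("pics/top_last.png",c["img"])
for n in sys.argv[1:]:
    for o in manip.outline_of(n+"_brick_mid",c)[:3]:
        P=cloud(c,o["mask"])
        if len(P)<50: continue
        zt=np.percentile(P[:,2],80); T=P[abs(P[:,2]-zt)<.01]
        (x,y),(w,h),a=cv2.minAreaRect((T[:,:2]*1000).astype(np.float32)); a+=90*(w<h)
        print(n,round(o["p"],2),"ztop %.3f"%zt,np.round([x,y,w,h,a],1),"err",np.round([x-TR[n][0],y-TR[n][1],(a-TR[n][2]+90)%180-90],1))
E
python3 c.py yellow green; python3 g.py .572 .011 .22 177.3
```

```text
yellow 0.73 ztop 0.061 [ 459.2 -301.4   46.2  100.2  105.1] err [-5.3 16.6  0.8]
green 0.88 ztop 0.122 [571.6  10.7 139.5  46.   86.7] err [ -21.9 -297.3   -9.2]
pos [ 0.4639 -0.3188  0.2231] d cm [10.81 32.98 -0.31] rot [ 0.004  0.    -0.298] open 0.0855
```

>>> carry_out(
  deltas=[
    [[-1,1,3,0.2,0,0,-0.03],[-1,1,3,0.2,0,0,-0.03],[-1,1,3,0.2,0,0,-0.03],[-1,1,3,0.2,0,0,-0.03],[-1,1,3,0.2,0,0,-0.03],[-1,1,3,0,0,0,-0.03],[-1,1,3,0,0,0,-0.03],[-1,1,3,0,0,0,-0.03]],
  ],
)

```text
time: 10.57
position: [0.5392, -0.0725, 0.2175]
orientation: [-1.573, -0.023, 3.131]
contact_force: [1.0, -1.2, 0.5]
opening: 0.0853
```

>>> carry_out(
  deltas=[
    [[-1,1,3,0,0,0,-0.03],[-1,1,3,0,0,0,-0.03],[-1,0.6,2.5,0,0,0,0],[-1,0,0.5,0,0,0,0],[-1,0,0,0,0,0,0]],
  ],
)

```text
time: 10.98
position: [0.5638, 0.0275, 0.2064]
orientation: [-1.569, -0.038, 3.072]
contact_force: [0.1, -0.8, 0.0]
opening: 0.0851
```

```bash
python3 b.py w4 green_brick_mid;python3 c.py yellow; python3 g.py .5725 .011 .153 177.2
```

```text
11.0333 [0.5636 0.0269 0.2061] [-1.569 -0.039  3.072] 0.08551384535102255
green_brick_mid 0.73 ztop 0.121 [574.2  11.3 139.3  45.6  86.9]
yellow 0.71 ztop 0.052 [183.2 321.1  44.8 136.6 171.1] err [-281.3  639.1   66.8]
pos [0.564  0.0251 0.2081] d cm [ 0.85 -1.41 -5.51] rot [-0.001 -0.036  0.024] open 0.0855
```

>>> carry_out(
  deltas=[
    [[-1,0.5,-0.7,0,0,-0.036,0.024],[-1,0.4,-0.7,0,0,0,0],[-1,0,0,-1,0,0,0],[-1,0,0,-1,0,0,0],[-1,0,0,-1,0,0,0],[-1,0,0,0,0,0,0]],
  ],
)

```text
time: 11.68
position: [0.5724, 0.0054, 0.1756]
orientation: [-1.573, -0.0, 3.085]
contact_force: [-0.8, -0.4, -2.4]
opening: 0.085
```

```bash
python3 g.py .573 .011 .153 177.2
```

```text
pos [0.5724 0.0054 0.1756] d cm [ 0.06  0.56 -2.26] rot [-0.002  0.     0.008] open 0.085
```

>>> carry_out(
  deltas=[
    [[-1,0,0.4,-0.8,0,0,0.008],[-1,0,0.2,-0.8,0,0,0],[-1,0,0,-0.5,0,0,0],[-1,0,0,0,0,0,0],[-1,0,0,0,0,0,0]],
  ],
)

```text
time: 12.1
position: [0.5716, 0.0123, 0.1502]
orientation: [-1.572, -0.004, 3.094]
contact_force: [1.1, 0.8, 0.4]
opening: 0.0855
```

```bash
python3 g.py .573 .011 .153 177.2
```

```text
pos [0.5716 0.0123 0.1502] d cm [ 0.14 -0.13  0.28] rot [-0.001 -0.004 -0.001] open 0.0855
```

>>> carry_out(
  deltas=[
    [[-1,0.15,-0.1,0.3,0,0,0],[-1,0,0,0,0,0,0],[1,0,0,0,0,0,0],[1,0,0,0,0,0,0],[1,0,0,0,0,0,0],[1,0,0,0,0,0,0],[1,0,0,0,0,0,0],[1,0,0,0,0,0,0]],
  ],
)

```text
time: 12.77
position: [0.5739, 0.0116, 0.1556]
orientation: [-1.572, -0.001, 3.094]
contact_force: [0.3, 0.6, 0.9]
opening: 0.0433
```

>>> carry_out(
  deltas=[
    [[1,0,0,1,0,0,0],[1,0,0,2,0,0,0],[1,0,0,2,0,0,0],[1,0,0,2,0,0,0],[1,0,0,1,0,0,0],[1,0,0,0,0,0,0]],
  ],
)

```text
time: 13.27
position: [0.571, 0.0112, 0.2357]
orientation: [-1.571, -0.011, 3.094]
contact_force: [0.2, 0.5, -2.7]
opening: 0.0435
```

```bash
python3 g.py .5935 .308 .22 185.9
```

```text
pos [0.571  0.0112 0.2357] d cm [ 2.25 29.68 -1.57] rot [-0.    -0.011  0.151] open 0.0435
```

>>> carry_out(
  deltas=[
    [[1,0.3,2,0,0,-0.01,0.02],[1,0.3,3,0,0,0,0.02],[1,0.3,3,0,0,0,0.02],[1,0.3,3,0,0,0,0.02],[1,0.2,3,0,0,0,0.02],[1,0.2,3,0,0,0,0.02],[1,0.2,3,0,0,0,0.02],[1,0.2,3,0,0,0,0.01]],
  ],
)

```text
time: 13.93
position: [0.5885, 0.245, 0.2278]
orientation: [-1.57, -0.01, -3.042]
contact_force: [0.6, -0.2, -2.7]
opening: 0.0435
```

>>> carry_out(
  deltas=[
    [[1,0.2,3,0,0,0,0],[1,0,2,0,0,0,0],[1,0,1,0,0,0,0],[1,0,0,0,0,0,0]],
  ],
)

```text
time: 14.27
position: [0.5879, 0.3135, 0.2194]
orientation: [-1.567, -0.02, -3.037]
contact_force: [-0.4, -0.1, -3.1]
opening: 0.0434
```

```bash
python3 b.py w5 green_brick_mid green_tray; python3 c.py yellow; python3 g.py .5935 .308 .14 185.9
```

```text
14.3167 [0.5879 0.3126 0.2191] [-1.567 -0.02  -3.037] 0.04334889995201474
green_brick_mid 0.9 ztop 0.185 [590.6 290.2  44.7  92.8  96. ]
green_tray 0.82 ztop 0.013 [603.9 231.5  80.3  18.7   6. ]
yellow 0.87 ztop 0.061 [ 464.3 -319.9   46.6  137.4  106.1] err [-0.2 -1.9  1.8]
yellow 0.71 ztop 0.090 [ 771.1 -170.3   48.8   48.6   51.7] err [306.6 147.7 -52.6]
yellow 0.61 ztop 0.053 [126.2 335.2  47.5  24.8  50.7] err [-338.3  653.2  -53.6]
pos [0.5889 0.3104 0.2217] d cm [ 0.46 -0.24 -8.17] rot [ 0.004 -0.017  0.001] open 0.0434
```

View pics/top_last.png

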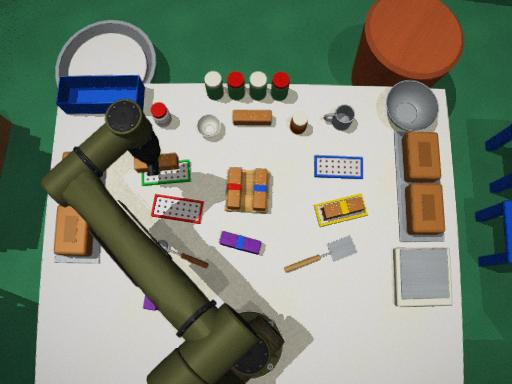

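The yellow brick lies in its tray at (341,209), about 2 mm off centre. The pile's lower pair stands undisturbed at (247,189). I'm lowering green.

>>> carry_out(
  deltas=[
    [[1,0.3,-0.1,-1,0,-0.017,0],[1,0.2,0,-2,0,0,0],[1,0,0,-2,0,0,0],[1,0,0,-2,0,0,0],[1,0,0,-1,0,0,0],[1,0,0,0,0,0,0]],
  ],
)

```text
time: 15.02
position: [0.5964, 0.3029, 0.1446]
orientation: [-1.571, 0.009, -3.048]
contact_force: [-1.3, 1.0, -3.5]
opening: 0.0432
```

```bash
python3 g.py .5935 .308 .095 185.9
```

```text
pos [0.5964 0.3029 0.1446] d cm [-0.29  0.51 -4.96] rot [-0.001  0.009  0.009] open 0.0432
```

>>> carry_out(
  deltas=[
    [[1,-0.3,0.5,-1,0,0.009,0.009],[1,0,0.2,-1,0,0,0],[1,0,0.2,-1,0,0,0],[1,0,0,-1,0,0,0],[1,0,0,-0.7,0,0,0],[1,0,0,0,0,0,0]],
  ],
)

```text
time: 15.52
position: [0.5945, 0.3125, 0.0973]
orientation: [-1.574, 0.004, -3.039]
contact_force: [-0.8, -1.4, -3.9]
opening: 0.0432
```

```bash
python3 g.py .5935 .308 .0935 185.9
```

```text
pos [0.5945 0.3125 0.0973] d cm [-0.1  -0.45 -0.38] rot [-0.004  0.003  0.   ] open 0.0432
```

>>> carry_out(
  deltas=[
    [[1,-0.1,-0.4,-0.1,0,0,0],[1,0,0,-0.15,0,0,0],[1,0,0,-0.15,0,0,0],[1,0,0,-0.1,0,0,0],[1,0,0,0,0,0,0]],
  ],
)

```text
time: 15.93
position: [0.5939, 0.3085, 0.0942]
orientation: [-1.574, 0.006, -3.038]
contact_force: [0.7, -0.0, -3.8]
opening: 0.0432
```

>>> carry_out(
  deltas=[
    [[1,0,0,-0.1,0,0,0],[1,0,0,-0.1,0,0,0],[-1,0,0,0,0,0,0],[-1,0,0,0,0,0,0],[-1,0,0,0,0,0,0],[-1,0,0,0,0,0,0],[-1,0,0,0,0,0,0]],
  ],
)

```text
time: 16.52
position: [0.596, 0.3094, 0.0961]
orientation: [-1.577, 0.013, -3.038]
contact_force: [0.1, -0.2, -0.1]
opening: 0.0855
```

>>> carry_out(
  deltas=[
    [[-1,0,0,2,0,0,0],[-1,0,0,3,0,0,0],[-1,0,0,3,0,0,0],[-1,0,0,3,0,0,0],[-1,0,0,2,0,0,0],[-1,0,0,0,0,0,0]],
  ],
)

```text
time: 17.02
position: [0.5944, 0.3075, 0.2286]
orientation: [-1.574, 0.009, -3.038]
contact_force: [-0.4, -0.2, 1.5]
opening: 0.0854
```

```bash
python3 b.py w6 green_brick_mid green_tray; python3 c.py red blue; python3 g.py .5305 .056 .2 87.3;python3 g.py .5305 .056 .2 267.3; python3 -c "
from h import *; print(manip.sense()['q'])"
```

```text
17.0667 [0.5941 0.3075 0.227 ] [-1.573  0.008 -3.038] 0.0852150505048546
green_brick_mid 0.82 ztop 0.060 [595.8 309.6  45.2 139.8  95.9]
green_tray 0.65 ztop 0.013 [596.1 310.4  80.3 177.2  95.5]
red 0.97 ztop 0.073 [530.   57.   44.4 140.9 179.7] err [  68.  -202.   -82.1]
red 0.56 ztop 0.061 [ 463.9 -320.2   45.2  138.2  103.2] err [   1.9 -579.2   21.4]
blue 0.88 ztop 0.072 [526.5 -31.4  44.4 140.2 179.9] err [-95.5 283.6 -88.6]
blue 0.55 ztop 0.052 [342.7  34.3 139.7  44.6  76.3] err [-279.3  349.3  -12.2]
pos [0.5926 0.3068 0.2207] d cm [ -6.21 -25.08  -2.07] rot [ 1.000e-03 -2.000e-03 -1.721e+00] open 0.0853
pos [0.5926 0.3068 0.2207] d cm [ -6.21 -25.08  -2.07] rot [2.00e-03 1.00e-03 1.42e+00] open 0.0853
[ 7.76912857e-01  2.24373111e-01  1.35362773e-01  7.83209708e-04
 -1.48369128e+00 -6.73744012e-01]
```

Green is within 1 mm of its tray's centre. Next is red, with a quarter turn of the wrist.

>>> carry_out(
  deltas=[
    [[-1,-0.5,-2,0,0,0,0.11],[-1,-0.5,-2,0,0,0,0.11],[-1,-0.5,-2,0,0,0,0.11],[-1,-0.5,-2,0,0,0,0.11],[-1,-0.5,-2,0,0,0,0.11],[-1,-0.5,-2,0,0,0,0.11],[-1,-0.5,-2,0,0,0,0.11],[-1,-0.5,-2,0,0,0,0.11]],
  ],
)

```text
time: 17.98
position: [0.548, 0.1423, 0.2074]
orientation: [-1.569, -0.019, -2.116]
contact_force: [-0.6, 0.2, -0.7]
opening: 0.0853
```

>>> carry_out(
  deltas=[
    [[-1,-0.5,-2,0,0,0,0.11],[-1,-0.5,-2,0,0,0,0.11],[-1,-0.5,-2,-1,0,0,0.11],[-1,-0.5,-2,-1,0,0,0.11],[-1,0,0,0,0,0,0],[-1,0,0,0,0,0,0]],
  ],
)

```text
time: 18.48
position: [0.5238, 0.0546, 0.1807]
orientation: [-1.576, -0.025, -1.65]
contact_force: [0.1, 0.7, 0.3]
opening: 0.0853
```

```bash
python3 b.py w7 red_brick_mid blue_brick_mid; python3 g.py .5305 .0565 .15 267.7
```

```text
18.5333 [0.5237 0.0548 0.1805] [-1.577 -0.025 -1.65 ] 0.08558068119675237
red_brick_mid 0.85 ztop 0.071 [532.1  57.9  45.6 139.6 178.1]
blue_brick_mid 0.69 ztop 0.071 [529.  -30.   45.9 138.8 177.6]
pos [0.5243 0.0557 0.1814] d cm [ 0.62  0.08 -3.14] rot [ 0.024 -0.006  0.039] open 0.0854
```

View pics/w7.png

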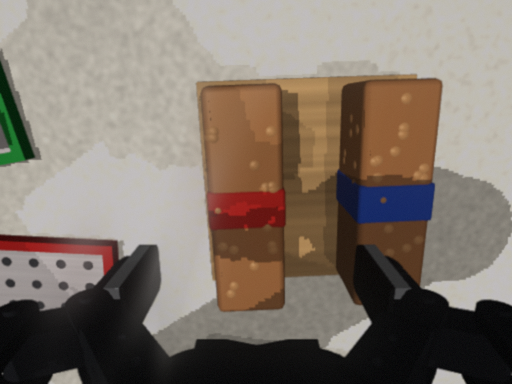

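The red band is at (245,209) and blue at (385,196), both lying square on the pallet. The jaws are over red, so I'm correcting and going down.

>>> carry_out(
  deltas=[
    [[-1,0.4,0,-0.5,0.024,-0.006,0.039],[-1,0.3,0.1,-1,0,0,0],[-1,0,0,-1.5,0,0,0],[-1,0,0,-1.5,0,0,0],[-1,0,0,0,0,0,0]],
  ],
)

```text
time: 19.05
position: [0.5335, 0.0606, 0.1353]
orientation: [-1.568, 0.001, -1.613]
contact_force: [-1.8, -0.6, -0.6]
opening: 0.0851
```

```bash
python3 g.py .531 .057 .104 268
```

```text
pos [0.5335 0.0606 0.1353] d cm [-0.25 -0.36 -3.13] rot [-0.001  0.003  0.008] open 0.0851
```

>>> carry_out(
  deltas=[
    [[-1,-0.2,-0.4,-0.5,0,0,0.008],[-1,-0.1,0,-1,0,0,0],[-1,0,0,-1,0,0,0],[-1,0,0,-0.6,0,0,0],[-1,0,0,0,0,0,0]],
  ],
)

```text
time: 19.47
position: [0.5308, 0.0576, 0.1021]
orientation: [-1.568, -0.001, -1.606]
contact_force: [-0.6, -1.2, -0.2]
opening: 0.0856
```

```bash
python3 g.py .531 .057 .104 268
```

```text
pos [0.5308 0.0576 0.1021] d cm [ 0.02 -0.06  0.19] rot [ 0.001  0.003 -0.   ] open 0.0856
```

>>> carry_out(
  deltas=[
    [[-1,0,0,0.2,0,0,0],[-1,0,0,0,0,0,0],[1,0,0,0,0,0,0],[1,0,0,0,0,0,0],[1,0,0,0,0,0,0],[1,0,0,0,0,0,0],[1,0,0,0,0,0,0],[1,0,0,0,0,0,0]],
  ],
)

```text
time: 20.13
position: [0.5316, 0.0576, 0.1061]
orientation: [-1.565, -0.0, -1.606]
contact_force: [1.1, 0.5, 0.4]
opening: 0.0432
```

>>> carry_out(
  deltas=[
    [[1,0,0,1,0,0,0],[1,0,0,2,0,0,0],[1,0,0,3,0,0,0],[1,0,0,3,0,0,0],[1,0,0,1,0,0,0],[1,0,0,0,0,0,0]],
  ],
)

```text
time: 20.63
position: [0.5278, 0.0567, 0.2066]
orientation: [-1.576, -0.002, -1.607]
contact_force: [0.0, -0.8, -3.2]
opening: 0.0431
```

```bash
python3 g.py .462 .259 .2 171.8
```

```text
pos [0.5278 0.0567 0.2066] d cm [-6.58 20.23 -0.66] rot [-0.003 -0.006 -1.678] open 0.0431
```

>>> carry_out(
  deltas=[
    [[1,-0.4,1.3,0.1,0,0,-0.112],[1,-0.4,1.3,0.1,0,0,-0.112],[1,-0.4,1.3,0.1,0,0,-0.112],[1,-0.4,1.3,0.1,0,0,-0.112],[1,-0.4,1.3,0.1,0,0,-0.112],[1,-0.4,1.3,0.1,0,0,-0.112],[1,-0.4,1.3,0.1,0,0,-0.112],[1,-0.4,1.3,0.1,0,0,-0.112]],
  ],
)

```text
time: 21.3
position: [0.4909, 0.1626, 0.201]
orientation: [-1.586, -0.014, -2.547]
contact_force: [0.3, 0.9, -2.8]
opening: 0.0431
```

>>> carry_out(
  deltas=[
    [[1,-0.4,1.3,0,0,0,-0.112],[1,-0.4,1.3,0,0,0,-0.112],[1,-0.4,1.3,0,0,0,-0.112],[1,-0.4,1.3,0,0,0,-0.112],[1,-0.4,1.3,0,0,0,-0.112],[1,-0.4,1.3,0,0,0,-0.112],[1,0,0,0,0,0,0],[1,0,0,0,0,0,0]],
  ],
)

```text
time: 21.97
position: [0.4597, 0.2447, 0.1836]
orientation: [-1.579, -0.034, 3.027]
contact_force: [0.8, -0.5, -3.8]
opening: 0.0431
```

```bash
python3 g.py .462 .259 .15 171.8
```

```text
pos [0.4597 0.2447 0.1836] d cm [ 0.23  1.43 -3.36] rot [-0.013 -0.033 -0.028] open 0.0431
```

>>> carry_out(
  deltas=[
    [[1,0.1,0.7,-0.5,-0.013,-0.033,-0.028],[1,0,0.7,-1,0,0,0],[1,0,0,-1,0,0,0],[1,0,0,-0.8,0,0,0],[1,0,0,0,0,0,0]],
  ],
)

```text
time: 22.38
position: [0.4597, 0.2567, 0.1432]
orientation: [-1.566, -0.006, 3.007]
contact_force: [0.1, -0.3, -3.5]
opening: 0.0434
```

```bash
python3 b.py w8 red_brick_mid red_tray; python3 g.py .462 .259 .097 171.8
```

```text
22.4333 [0.4599 0.2567 0.144 ] [-1.566 -0.005  3.006] 0.04330996260384391
red_brick_mid 0.84 ztop 0.108 [457.2 234.   92.1  44.3  81.7]
red_tray 0.71 ztop 0.013 [465.1 261.  175.6  80.3  81.4]
pos [0.4608 0.2573 0.1462] d cm [ 0.12  0.17 -4.92] rot [ 0.002 -0.002 -0.007] open 0.0433
```

>>> carry_out(
  deltas=[
    [[1,0.2,0.3,-1,0,0,-0.007],[1,0.1,0.1,-1,0,0,0],[1,0,0.1,-1,0,0,0],[1,0,0,-1,0,0,0],[1,0,0,-0.5,0,0,0],[1,0,0,0,0,0,0]],
  ],
)

```text
time: 23.03
position: [0.4648, 0.2626, 0.098]
orientation: [-1.571, -0.001, 2.998]
contact_force: [-0.0, -0.5, -3.9]
opening: 0.0432
```

```bash
python3 g.py .463 .260 .094 171.8
```

```text
pos [0.4648 0.2626 0.098 ] d cm [-0.18 -0.26 -0.4 ] rot [-0.    -0.001  0.001] open 0.0432
```

>>> carry_out(
  deltas=[
    [[1,-0.2,-0.3,-0.1,0,0,0],[1,0,0,-0.15,0,0,0],[1,0,0,-0.15,0,0,0],[1,0,0,-0.1,0,0,0],[1,0,0,0,0,0,0]],
  ],
)

```text
time: 23.45
position: [0.4628, 0.2595, 0.0946]
orientation: [-1.571, 0.0, 2.998]
contact_force: [-0.5, 0.4, -3.2]
opening: 0.0432
```

>>> carry_out(
  deltas=[
    [[1,0,0,-0.1,0,0,0],[1,0,0,0,0,0,0]],
  ],
)

```text
time: 23.62
position: [0.4631, 0.2598, 0.0945]
orientation: [-1.572, 0.001, 2.998]
contact_force: [-0.5, -0.5, -2.5]
opening: 0.0429
```

>>> carry_out(
  deltas=[
    [[1,0,0,-0.1,0,0,0],[-1,0,0,0,0,0,0],[-1,0,0,0,0,0,0],[-1,0,0,0,0,0,0],[-1,0,0,0,0,0,0],[-1,0,0,0,0,0,0]],
  ],
)

```text
time: 24.12
position: [0.4648, 0.2609, 0.0955]
orientation: [-1.576, 0.006, 2.999]
contact_force: [0.2, 0.0, -0.3]
opening: 0.0852
```

>>> carry_out(
  deltas=[
    [[-1,0,0,2,0,0,0],[-1,0,0,3,0,0,0],[-1,0,0,3,0,0,0],[-1,0,0,3,0,0,0],[-1,0,0,1,0,0,0],[-1,0,0,0,0,0,0]],
  ],
)

```text
time: 24.62
position: [0.4635, 0.259, 0.2182]
orientation: [-1.572, 0.004, 2.998]
contact_force: [-0.6, 0.3, -0.3]
opening: 0.0858
```

```bash
python3 b.py w9 red_brick_mid red_tray; python3 g.py .5275 -.031 .18 268
```

```text
24.6667 [0.4634 0.259  0.2174] [-1.572  0.003  2.998] 0.08556373891685534
red_brick_mid 0.94 ztop 0.060 [464.6 260.6 137.9  45.3  81.8]
red_tray 0.83 ztop 0.013 [464.4 261.4 175.2  80.4  81.9]
red_tray 0.71 ztop 0.013 [596.1 309.8  81.1 176.1  95.4]
pos [0.4625 0.2584 0.2142] d cm [  6.5  -28.94  -3.42] rot [2.000e-03 1.000e-03 1.679e+00] open 0.0851
```

Red sits within 1 mm of its tray's centre. On to blue, in 15 rows.

>>> carry_out(
  deltas=[
    [[-1,0.4,-1.9,0,0,0,0.112],[-1,0.4,-1.9,0,0,0,0.112],[-1,0.4,-1.9,0,0,0,0.112],[-1,0.4,-1.9,0,0,0,0.112],[-1,0.4,-1.9,0,0,0,0.112],[-1,0.4,-1.9,0,0,0,0.112],[-1,0.4,-1.9,0,0,0,0.112],[-1,0.4,-1.9,0,0,0,0.112]],
  ],
)

```text
time: 25.43
position: [0.4899, 0.1009, 0.1961]
orientation: [-1.566, -0.025, -2.345]
contact_force: [1.1, 0.6, 1.3]
opening: 0.0849
```

>>> carry_out(
  deltas=[
    [[-1,0.4,-1.9,0,0,0,0.112],[-1,0.4,-1.9,0,0,0,0.112],[-1,0.4,-1.9,0,0,0,0.112],[-1,0.4,-1.9,0,0,0,0.112],[-1,0.4,-1.9,0,0,0,0.112],[-1,0.4,-1.9,0,0,0,0.112],[-1,0,0,0,0,0,0],[-1,0,0,0,0,0,0]],
  ],
)

```text
time: 26.1
position: [0.5088, -0.0232, 0.1779]
orientation: [-1.588, -0.039, -1.636]
contact_force: [1.0, -0.1, 0.8]
opening: 0.0848
```

```bash
python3 b.py w10 blue_brick_mid; python3 g.py .5275 -.031 .14 268
```

```text
26.15 [ 0.5086 -0.023   0.1777] [-1.588 -0.039 -1.636] 0.08551434893945152
blue_brick_mid 0.83 ztop 0.015 [371.3  51.3  22.7   2.9  74.8]
blue_brick_mid 0.73 ztop 0.071 [528.6 -30.1  45.8 139.3 177.5]
pos [ 0.5088 -0.0224  0.1782] d cm [ 1.87 -0.86 -3.82] rot [ 0.038 -0.019  0.03 ] open 0.0855
```

>>> carry_out(
  deltas=[
    [[-1,1,-0.5,0,0.038,-0.019,0.025],[-1,0.9,-0.4,-1,0,0,0],[-1,0,0,-1.5,0,0,0],[-1,0,0,-1.5,0,0,0],[-1,0,0,0,0,0,0]],
  ],
)

```text
time: 26.62
position: [0.5284, -0.0274, 0.1361]
orientation: [-1.569, 0.003, -1.613]
contact_force: [-0.6, -0.1, -1.5]
opening: 0.085
```

```bash
python3 g.py .528 -.0305 .105 267.7
```

```text
pos [ 0.5284 -0.0274  0.1361] d cm [-0.04 -0.31 -3.11] rot [-0.003  0.001  0.002] open 0.085
```

>>> carry_out(
  deltas=[
    [[-1,0,-0.3,-0.5,0,0,0],[-1,0,-0.1,-1,0,0,0],[-1,0,0,-1,0,0,0],[-1,0,0,-0.4,0,0,0],[-1,0,0,0,0,0,0]],
  ],
)

```text
time: 27.03
position: [0.5286, -0.0297, 0.1058]
orientation: [-1.568, 0.003, -1.613]
contact_force: [-0.2, -0.7, 0.1]
opening: 0.0855
```

```bash
python3 g.py .528 -.0305 .105 267.7
```

```text
pos [ 0.5286 -0.0297  0.1058] d cm [-0.06 -0.08 -0.08] rot [-0.003  0.003  0.002] open 0.0855
```

>>> carry_out(
  deltas=[
    [[-1,0,-0.1,-0.1,0,0,0],[1,0,0,0,0,0,0],[1,0,0,0,0,0,0],[1,0,0,0,0,0,0],[1,0,0,0,0,0,0],[1,0,0,0,0,0,0],[1,0,0,0,0,0,0]],
  ],
)

```text
time: 27.62
position: [0.5291, -0.0307, 0.106]
orientation: [-1.567, 0.003, -1.613]
contact_force: [0.3, 0.5, -0.9]
opening: 0.0431
```

>>> carry_out(
  deltas=[
    [[1,0,0,1,0,0,0],[1,0,0,2,0,0,0],[1,0,0,3,0,0,0],[1,0,0,3,0,0,0],[1,0,0,1,0,0,0],[1,0,0,0,0,0,0]],
  ],
)

```text
time: 28.12
position: [0.5257, -0.0312, 0.2081]
orientation: [-1.575, 0.002, -1.614]
contact_force: [0.6, -0.2, -2.7]
opening: 0.0432
```

```bash
python3 g.py .622 -.315 .19 178.5
```

```text
pos [ 0.5257 -0.0312  0.2081] d cm [  9.63 -28.38  -1.81] rot [-0.006 -0.002 -1.554] open 0.0432
```

>>> carry_out(
  deltas=[
    [[1,0.7,-2,0.1,0,0,-0.111],[1,0.7,-2,0.1,0,0,-0.111],[1,0.7,-2,0.1,0,0,-0.111],[1,0.7,-2,0.1,0,0,-0.111],[1,0.7,-2,0.1,0,0,-0.111],[1,0.7,-2,0.1,0,0,-0.111],[1,0.7,-2,0.1,0,0,-0.111],[1,0.7,-2,0.1,0,0,-0.111]],
  ],
)

```text
time: 28.78
position: [0.5804, -0.1929, 0.2054]
orientation: [-1.586, 0.001, -2.534]
contact_force: [-0.5, -0.5, -2.6]
opening: 0.0437
```

>>> carry_out(
  deltas=[
    [[1,0.7,-2,0,0,0,-0.111],[1,0.7,-2,0,0,0,-0.111],[1,0.7,-2,0,0,0,-0.111],[1,0.7,-2,0,0,0,-0.111],[1,0.7,-2,0,0,0,-0.111],[1,0.7,-1,0,0,0,-0.111],[1,0,0,0,0,0,0],[1,0,0,0,0,0,0]],
  ],
)

```text
time: 29.45
position: [0.6202, -0.3111, 0.1854]
orientation: [-1.597, -0.02, 3.038]
contact_force: [-0.4, -0.6, -2.6]
opening: 0.0434
```

```bash
python3 g.py .622 -.315 .15 178.5
```

```text
pos [ 0.6202 -0.3111  0.1854] d cm [ 0.18 -0.39 -3.54] rot [-0.028 -0.018  0.077] open 0.0434
```

>>> carry_out(
  deltas=[
    [[1,0.1,-0.2,-0.5,-0.028,-0.018,0.077],[1,0.1,-0.2,-1,0,0,0],[1,0,0,-1,0,0,0],[1,0,0,-1,0,0,0],[1,0,0,0,0,0,0]],
  ],
)

```text
time: 29.87
position: [0.6204, -0.3124, 0.1423]
orientation: [-1.575, -0.007, 3.12]
contact_force: [0.4, 1.0, -4.7]
opening: 0.0432
```

```bash
python3 b.py w11 blue_brick_mid blue_tray; python3 g.py .623 -.314 .097 178.5
```

```text
29.9167 [ 0.6207 -0.3125  0.1433] [-1.574 -0.007  3.121] 0.043391702715979266
blue_brick_mid 0.74 ztop 0.108 [ 620.7 -334.2   90.8   44.3   88.7]
blue_tray 0.64 ztop 0.013 [ 623.8 -346.5  110.3   80.5   88.3]
pos [ 0.6216 -0.3133  0.1462] d cm [ 0.14 -0.07 -4.92] rot [-0.001 -0.003 -0.006] open 0.0434
```

>>> carry_out(
  deltas=[
    [[1,0.1,-0.2,-1,0,0,-0.006],[1,0.1,-0.1,-1,0,0,0],[1,0,0,-1,0,0,0],[1,0,0,-1,0,0,0],[1,0,0,-0.5,0,0,0],[1,0,0,0,0,0,0]],
  ],
)

```text
time: 30.52
position: [0.6245, -0.3168, 0.0987]
orientation: [-1.571, 0.001, 3.113]
contact_force: [-0.4, -0.8, -2.8]
opening: 0.0431
```

```bash
python3 g.py .623 -.316 .094 178.5
```

```text
pos [ 0.6245 -0.3168  0.0987] d cm [-0.15  0.08 -0.47] rot [-0.001  0.001  0.002] open 0.0431
```

>>> carry_out(
  deltas=[
    [[1,-0.1,0.1,-0.15,0,0,0],[1,0,0,-0.15,0,0,0],[1,0,0,-0.15,0,0,0],[1,0,0,-0.1,0,0,0],[1,0,0,0,0,0,0]],
  ],
)

```text
time: 30.93
position: [0.6236, -0.3159, 0.0945]
orientation: [-1.57, 0.001, 3.114]
contact_force: [-0.2, -0.2, -2.4]
opening: 0.0432
```

>>> carry_out(
  deltas=[
    [[1,0,0,-0.1,0,0,0],[1,0,0,0,0,0,0]],
  ],
)

```text
time: 31.1
position: [0.6241, -0.316, 0.0943]
orientation: [-1.57, 0.003, 3.114]
contact_force: [-0.2, -0.2, -1.9]
opening: 0.0435
```

Blue is touching the bed. I'm releasing, lifting clear and checking everything.

>>> carry_out(
  deltas=[
    [[1,0,0,-0.1,0,0,0],[-1,0,0,0,0,0,0],[-1,0,0,0,0,0,0],[-1,0,0,0,0,0,0],[-1,0,0,0,0,0,0],[-1,0,0,0,0,0,0]],
  ],
)

```text
time: 31.6
position: [0.6255, -0.3167, 0.096]
orientation: [-1.567, 0.008, 3.115]
contact_force: [0.1, 0.7, -0.1]
opening: 0.0855
```

>>> carry_out(
  deltas=[
    [[-1,0,0,2,0,0,0],[-1,0,0,3,0,0,0],[-1,0,0,3,0,0,0],[-1,0,0,3,0,0,0],[-1,0,0,3,0,0,0],[-1,0,0,3,0,0,0],[-1,0,0,0,0,0,0]],
  ],
)

```text
time: 32.18
position: [0.622, -0.3163, 0.2698]
orientation: [-1.568, 0.001, 3.114]
contact_force: [-0.4, -0.6, 2.9]
opening: 0.0851
```

>>> carry_out(
  deltas=[
    [[-1,-1.5,3,0.2,0,0,0],[-1,-1.5,3,0.2,0,0,0],[-1,-1.5,3,0.2,0,0,0],[-1,-1.5,3,0.2,0,0,0],[-1,-1.5,3,0.2,0,0,0],[-1,-1.5,3,0.2,0,0,0],[-1,-1.5,3,0.2,0,0,0],[-1,0,0,0,0,0,0]],
  ],
)

```text
time: 32.85
position: [0.5124, -0.1013, 0.2819]
orientation: [-1.569, 0.003, 3.108]
contact_force: [1.2, -2.1, 0.8]
opening: 0.0856
```

```bash
python3 c.py yellow green blue red
python3 - <<'E'
from h import *
c=manip.camera("scene"); cv2.imwrite("pics/scene_last.png",c["img"]); 
for n in("yellow","green","blue","red"):
  for s in("_brick_mid","_tray"):
    for o in manip.outline_of(n+s,c)[:2]:
        P=cloud(c,o["mask"]); zt=np.percentile(P[:,2],85); T=P[abs(P[:,2]-zt)<.008]
        (x,y),(w,h),a=cv2.minAreaRect((T[:,:2]*1000).astype(np.float32))
        print(n+s,round(o["p"],2),"ztop %.3f"%zt,np.round([x,y,w,h,a+90*(w<h)],1))
print(manip.sense()["time"])
E
```

```text
yellow 0.72 ztop 0.061 [ 465.1 -319.6   46.5  140.1  103.7] err [ 0.6 -1.6 -0.6]
yellow 0.7 ztop 0.052 [181.5 322.3  46.7 140.3 171. ] err [-283.   640.3   66.7]
green 0.82 ztop 0.060 [592.9 309.7  46.  134.8  95.8] err [-0.6  1.7 -0.1]
blue 0.82 ztop 0.061 [ 625.7 -313.5  136.7   47.4   88.4] err [ 3.7  1.5 -0.1]
blue 0.5 ztop 0.053 [333.2  -3.2  62.3  43.9  76.2] err [-288.8  311.8  -12.3]
red 0.86 ztop 0.060 [462.6 256.7 139.6  45.5  81.9] err [ 0.6 -2.3  0.1]
red 0.18 ztop 0.015 [ 464.4 -316.1   81.   175.5  104.5] err [   2.4 -575.1   22.7]
yellow_brick_mid 0.7 ztop 0.052 [181.  322.7  45.6 140.4 171.8]
yellow_tray 0.69 ztop 0.013 [462.3 259.9 181.   81.1  82. ]
green_brick_mid 0.71 ztop 0.060 [593.  307.   45.  141.4  96.1]
green_tray 0.87 ztop 0.013 [593.9 305.4  81.2 173.2  96.3]
blue_brick_mid 0.58 ztop 0.059 [ 623.1 -314.5  139.8   45.6   88.6]
blue_tray 0.96 ztop 0.013 [ 621.7 -314.7  176.8   82.4   88.5]
red_brick_mid 0.62 ztop 0.059 [461.4 259.  141.   46.3  81.5]
red_tray 0.82 ztop 0.013 [464.2 259.7 180.9  77.3  82. ]
33.55
```

View pics/top_last.png

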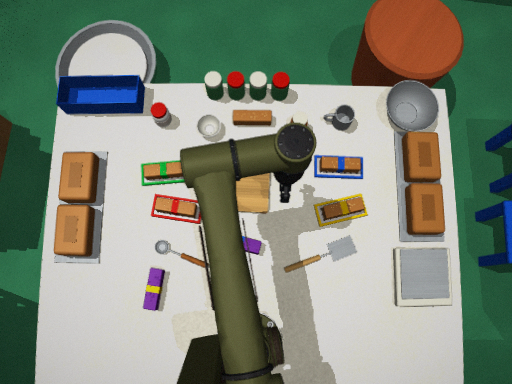

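View pics/scene_last.png

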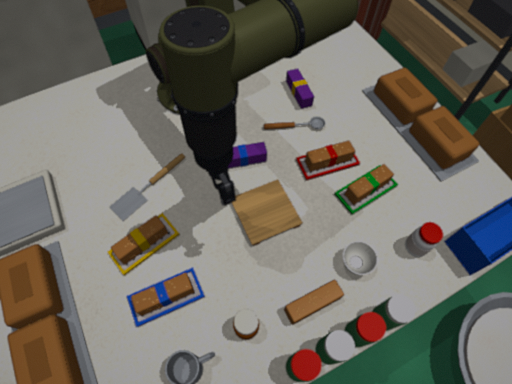

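All four bricks lie in their own trays: blue (339,166), yellow (341,209), red (177,208) and green (164,172) in the top view. The jar and bowl are where they were, and the arm is clear, so I'm handing in.

```bash
python3 -c "
from h import *; print(manip.finish_job())"
```

```text
the job is handed in; nothing more can be done
None
```

I took the pile apart in the order yellow, green, red, blue, lowered each brick into the tray of its own colour, and handed the job in at about 34 s of the 114 s. Hand-in gives no verdict.

- **Placement:** the last top-camera check put every brick within 4 mm and 1° of its tray, with brick tops at 60–61 mm (58 mm expected). The scene camera agreed within about 3 mm for red, green and blue.
- **Bystanders and arm:** in the last pictures the jar and bowl were where they started. I judged that by eye and did not measure it again. The arm ended clear of everything, with the gripper empty.
- **What went wrong on the way:** the first grip on yellow closed 12 mm too high and shifted that brick about 4 mm on the pile. I released it, corrected and gripped again before lifting.
- **Checks that disagreed:** in the last scene view the network missed the yellow brick, reporting only the purple look-alike, and labelled the red tray as yellow. Yellow's final position therefore rests on the top camera and the pictures.

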